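# Free the jammed bezel punch

### The arm

A 6-joint arm with a two-finger parallel gripper is mounted at the origin on a cart in front of the work surface, level with it; the furniture and walls round the work are solid. World frame = base frame: x ahead of the robot, y to its left, z up, the work surface at z = 0. Lengths are in m, angles in rad, forces in N, time in s.
With the tool pointing down it reaches from about 0.325 to 1 m from the base axis. Payload 5.1 kg.
Tool frame: the origin (TCP) lies on the centre line of the jaws, within the pads' length; the fingertips stand 14 mm ahead of it and the grasp point (between the pads) lies 5 mm behind it; z points along the fingers, y is the direction in which the jaws open and shut (so a half turn about z gives the same grasp; the last joint's range is limited). The gripper opens to 85 mm and grips with 20 to 120 N. Pads are 22 mm wide; open, the fingers measure 114 mm over their backs; the gripper's body (76 mm by 85 mm) begins 54 mm behind the grasp point. The pads swing forward as they close: fully open they stand 13 mm farther back than shut.
Start: joints at [-1.197, 0.124, 1.65, -0, 1.367, -0.083], TCP at [0.287, -0.583, 0.245] pointing down, gripper open.
Joint ranges: [-2.61, 2.61], [-1.02, 2.33], [0.03, 2.71], [-1.35, 4.49], [0.32, 2.68], [-2.91, 2.91]. Speed limits (rad/s): [2.57, 2.57, 3.14, 3.14, 3.14, 3.14].

### API

Orientations are given as [roll, pitch, yaw] about the fixed x, y, z axes, in that order (R = Rz(yaw) Ry(pitch) Rx(roll)).
In Python, from rig import manip, optics, ticket gives the robot as it stands.
- The arm moves only by the tool arm_command, never from a script. Its argument "commands" is a list of rows, each an object with "translation": the shift along the tool's x, y, z in mm, a list of three; "roll": the turn about the tool's z in degrees; "gripper": the gripper command: -1 is shut, 1 is fully open, values between are in proportion. A call has 1 to 10 rows; each row shifts and turns the commanded pose from where the row before left it, along the tool's axes as they then stand; what a row does not reach is not made up. A row lasts 1/12 s, in which the tool goes at most 41.7 mm and 7.16 degrees, less where a joint would pass 70% of its speed; a pose out of reach is approached as far as the arm can. A call is refused whole if a number of a shift passes 41.7 or a number of a turn 7.16, either way. A call with a gripper value outside its range is refused whole. The fingers move at their own pace and stop on an object; the grip force is fixed at half the most. Time passes only in rows, so rows that do not move let the fingers close. It gives the time, the measured TCP pose, the force and the opening at its end, in the units of the state.
- manip.get_state(): the state, without advancing time (a new reading comes with each control period).
- optics.snapshot(name): name is "side" or "top" or "wrist"; returns (picture, depth): 480x640x3 uint8, red, green, blue; 480x640 float32, m along the optical axis (not along the pixel's ray), 0 where there is no reading.
- optics.camera_params(name): a dict with "K" (3x3 intrinsics, pixels), "R" (3x3) and "t" (3): a world point X has camera coordinates R X + t. Camera axes: x right, y down, z forward; pixel columns grow to the right and rows downward; lengths in m; the calibration is good to about 2 mm. A picture is of the moment at which its call begins: read the wrist's pose just before it. camera_params takes no time and is no camera call; for the wrist camera it gives the pose at the moment of the call.
- ticket.close_job(): hands the job in, once; it reports no verdict.
Trained networks look in the newest picture that a camera, given by its name, has taken for a name from the list of things; names that differ only in an ending like _2 or _b are one class to them, and where a whole thing is asked for, a point or a joint stands for the part that bears it (a point fixed in the world has none). Each returns a list of dicts, best first, with "p" (0 to 1); they miss things now and then, are a little off and sometimes report something else, mostly with a low value. They report only what shows in the picture. A call takes as long as a camera call. They do not tell look-alikes from the thing itself.
- optics.boxes_of(camera, query): "rect" ([left, top, width, height] in pixels, round what is visible of it).
- optics.masks_of(camera, query): "pixels" (480x640 bool, what is visible of it) and "rect" ([left, top, width, height] in pixels, round what is visible of it).
The state is a dict: "time": time; "joints": joint angles; "qd": joint speeds; "tau": joint torques, N m; "eef_pos": TCP position; "ee_rot": TCP orientation; "contact_force": force on the tool from outside, world axes, zero at the start; "moment": the same for the moment, N m; "gripper_width": finger opening in m.
Only numpy, scipy, OpenCV 4.12 (cv2) and the standard library are available. Lean on these libraries where they do the work, as an engineer would, in place of code of your own. Each camera call takes 0.05 s, during which the arm holds its last target. There are 200 camera calls.

### The job

The punch with the flat-sided head has jammed in its tapered bezel die and cannot be pulled straight out. Grip it by its head, twist it about an eighth of a turn in the die to break the taper free, pull it straight up out of the die, then lower it into the steel bowl, letting go only when its tip is down inside the bowl. Leave the round-headed punch in its own die alone.

Things in the scene. Friction and masses are not known exactly. Their poses are not given: they have to be found in the camera images.
- flat_punch_centre (a point): Jammed steel punch, 82 mm long, upright. Point: on its axis, 41 mm above its lower end; z up. Lowest 36 mm: tapered shank (22 mm thick at the tip, 30 mm above; at first inside the die); then a neck 18 mm thick, 14 mm high; then the head, 32 mm tall, 34 mm along x, flat sides 22 mm apart along y, its middle 25 mm above this point. About 0.16 kg. At the start its x and y lie along the die's.
- flat_die: Its die: dark steel block 66 x 66 x 40 mm screwed to the bench, upright tapered bore in the middle, 36 mm deep. Origin: centre of the underside, on the bore's axis; z up. The bore grips the punch: a straight pull (up to 60 N) does not free it. Turning the punch about its axis, either way, takes about 0.2 N m; once past about 27 degrees (turn 45 to be sure) it is free and lifts straight out.
- bowl: Pressed steel bowl, loose, 113 mm across the rim, 44 mm tall, flat inner floor about 65 mm across and 3 mm above the bench, 0.3 kg. Origin at the centre of its underside; z up. Keep the arm clear of the thin upright pole (20 mm thick, 1 m tall) at the right of the bench, at about x = 0.43, y = -0.51 m.
- round_punch_centre (a point): The other punch, which must stay: same length and taper, with a round ring-grooved head 26 mm in diameter, standing in its own identical die. This point is on its axis, half-way up (41 mm above its lower end).
Mind the look-alikes: they are no part of the job. What is shaped like the part that bears flat_punch_centre but orange or red is not meant.

How it is judged:
By the outcome, as a careful person would: the job done as asked, in the order asked, and still so for the second after the job is handed in, with the robot touching nothing.
It also fails if it takes over 48 s, if anything falls off the work surface, if the arm or the gripper's body presses on something with over 40 N, if the wrist force passes 120 N, or if a joint passes its speed limit or range.

## Working session

There is one attempt and no reset: what is moved stays moved. The work goes in short steps, Python scripts to look and compute and a tool call to move; the robot and the scene stay as the last step left them, time stands still between calls to the robot, and variables do not carry over. Pictures are saved under pics/ and viewed, about 8 in all and at most 12, crops included, and the job is handed in when it is done.

Besides the shell and the picture viewer there is one more tool, called after "Call:" by a JSON object that holds its "fn" and its "kwargs". arm_command: Moves the arm, as the interface text tells. Its arguments: {"type":"object","properties":{"commands":{"type":"array","items":{"type":"object","properties":{"translation":{"type":"array","items":{"type":"number"}},"roll":{"type":"number"},"gripper":{"type":"number"}}}}},"required":["commands"]}

```bash
mkdir -p pics; cat > h.py <<'E'
import numpy as np, cv2
from rig import manip, optics, ticket
def snap(c,fn=None):
    p=optics.camera_params(c); im,d=optics.snapshot(c)
    if fn: cv2.imwrite('pics/'+fn,im[:,:,::-1])
    return im,d,p
def world(p,d):
    v,u=np.mgrid[:480,:640]; K=p['K']
    c=np.stack([(u-K[0,2])/K[0,0]*d,(v-K[1,2])/K[1,1]*d,d],-1)
    return (c-p['t'])@p['R']
E
python3 - <<'E'
from h import *
print(manip.get_state())
ims=[]
for c in ['top','side']:
    im,d,p=snap(c); W=world(p,d); ims.append(im)
    for q in ['flat_punch_centre','flat_die','bowl','round_punch_centre']:
        for m in optics.masks_of(c,q)[:4]:
            k=m['pixels']&(d>0); X=W[k]
            print(c,q,round(m['p'],2),m['rect'],np.round(np.median(X,0),3),np.round(np.percentile(X,2,0),3),np.round(np.percentile(X,98,0),3))
for c,i in zip('ts',ims): cv2.imwrite(f'pics/{c}1.png',i[:,:,::-1])
E
```

```text
{'time': 0.0, 'joints': array([-1.19662057e+00,  1.24482525e-01,  1.65168667e+00,  1.93025692e-05,
        1.36752176e+00, -8.25940782e-02]), 'qd': array([-6.13002665e-04, -1.06426945e-03,  4.02416789e-06, -4.90419131e-04,
       -2.19904015e-04, -7.17449772e-04]), 'tau': array([-9.09988357e-04, -4.23620331e+01, -3.65448546e+01, -1.28644533e-04,
        7.12679263e-03, -5.40774998e-07]), 'eef_pos': array([ 0.28644775, -0.5828183 ,  0.24406013]), 'ee_rot': array([-3.13950307e+00, -1.91942299e-04,  4.56765717e-01]), 'contact_force': array([ 0.10496098,  0.32607357, -0.12717451]), 'moment': array([ 0.00462456, -0.06304672,  0.01296232]), 'gripper_width': 0.08534981165244264}
top flat_punch_centre 0.84 [458.0, 197.4, 27.3, 19.6] [ 0.683 -0.271  0.08 ] [ 0.667 -0.289  0.009] [ 0.701 -0.264  0.084]
top flat_punch_centre 0.8 [472.0, 245.6, 28.4, 14.8] [ 0.596 -0.291  0.08 ] [ 0.586 -0.313  0.009] [ 0.608 -0.281  0.085]
top flat_punch_centre 0.55 [420.2, 231.4, 16.1, 13.4] [ 0.622 -0.181  0.085] [ 0.606 -0.194  0.04 ] [ 0.637 -0.171  0.089]
top flat_die 0.58 [402.6, 218.8, 41.0, 43.1] [ 0.62
[... 159 characters left out ...]
 0.045]
top round_punch_centre 0.69 [171.7, 259.3, 22.3, 13.2] [0.576 0.29  0.084] [0.563 0.283 0.039] [0.588 0.304 0.088]
side flat_punch_centre 0.88 [328.1, 364.0, 14.6, 29.3] [ 0.592 -0.306  0.081] [ 0.582 -0.365  0.034] [ 0.604 -0.283  0.15 ]
side flat_punch_centre 0.6 [331.0, 306.9, 23.3, 30.3] [ 0.621 -0.192  0.075] [ 0.605 -0.199  0.039] [ 0.638 -0.174  0.088]
side flat_die 0.9 [317.2, 312.6, 44.2, 44.1] [ 0.616 -0.207  0.039] [ 0.583 -0.225  0.002] [ 0.658 -0.156  0.042]
side bowl 0.7 [267.2, 221.4, 53.4, 45.5] [0.553 0.086 0.022] [0.502 0.011 0.   ] [0.603 0.116 0.045]
side round_punch_centre 0.57 [291.4, 159.0, 11.8, 21.8] [0.574 0.288 0.066] [0.562 0.281 0.04 ] [0.587 0.308 0.088]
```

View pics/t1.png

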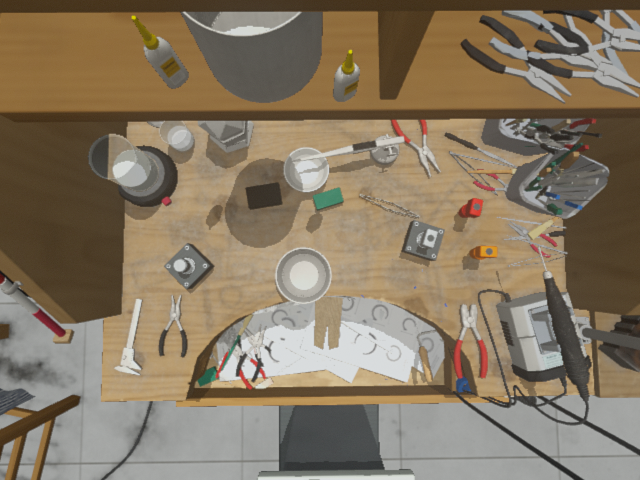

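View pics/s1.png

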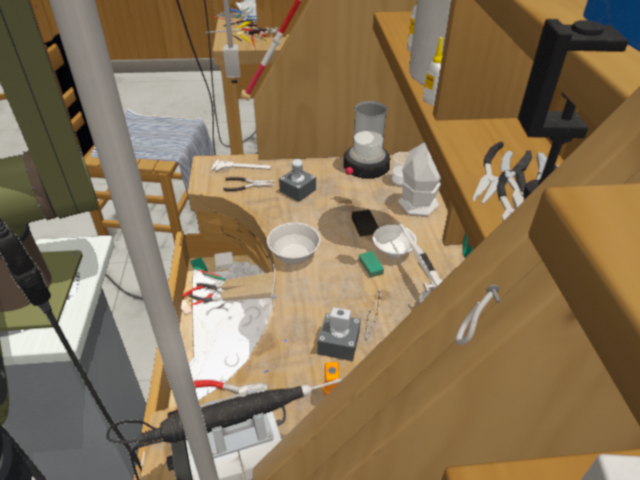

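The top picture shows these candidates for the flat punch:
- Steel flat head in a die at about (429,238). This is my choice.
- Red look-alike at (473,208).
- Orange look-alike at (486,252).
- Round punch in its die at (182,266), which must stay.

For the bowl, the steel one is at (303,275). The smaller white-filled bowl at (306,170) is not it. The pole lies between the start and the target, so I'll retract first, then swing.

```bash
python3 - <<'E'
from h import *
im,d,p=snap('top'); W=world(p,d)
cv2.imwrite('pics/t2.png',cv2.resize(im[170:300,380:520],None,fx=5,fy=5,interpolation=cv2.INTER_CUBIC)[:,:,::-1])
for v,u in [(112,300),(112,440),(70,560),(100,600)]: print((v,u),W[v,u].round(3))
ok=d>0
for lo,hi in [((0.1,-.65),(.35,-.3)),((.3,-.4),(.5,-.05)),((.45,-.3),(.75,-.05)),((.45,-.1),(.7,.15)),((.3,-.7),(.5,-.4))]:
    k=ok&(W[...,0]>lo[0])&(W[...,0]<hi[0])&(W[...,1]>lo[1])&(W[...,1]<hi[1]); print(lo,hi,k.sum(),W[k][:,2].max().round(3) if k.any() else None)
k=ok&(abs(W[...,2]-.04)<.006)&(abs(W[...,0]-.62)<.06)&(abs(W[...,1]+.18)<.06)
r=cv2.minAreaRect(W[k][:,:2].astype(np.float32)); print('die',r)
k=ok&(abs(W[...,2]-.086)<.008)&(abs(W[...,0]-.62)<.05)&(abs(W[...,1]+.18)<.05)
print('head',k.sum(),cv2.minAreaRect(W[k][:,:2].astype(np.float32)),W[k][:,2].max())
k=ok&(abs(W[...,2]-.042)<.006)&(abs(W[...,0]-.555)<.08)&(abs(W[...,1]-.06)<.08)
print('bowl',cv2.minEnclosingCircle(W[k][:,:2].astype(np.float32)))
E
```

```text
(112, 300) [0.764 0.053 0.379]
(112, 440) [ 0.763 -0.128  0.378]
(70, 560) [ 0.806 -0.272  0.404]
(100, 600) [ 0.774 -0.331  0.387]
(0.1, -0.65) (0.35, -0.3) 5970 0.274
(0.3, -0.4) (0.5, -0.05) 17292 0.171
(0.45, -0.3) (0.75, -0.05) 16402 0.089
(0.45, -0.1) (0.7, 0.15) 12644 0.049
(0.3, -0.7) (0.5, -0.4) 7405 0.209
die ((0.6238890886306763, -0.18520039319992065), (0.06691516935825348, 0.06656605005264282), 72.1929702758789)
head 208 ((0.6235633492469788, -0.18497377634048462), (0.02297244407236576, 0.03350382298231125), 73.66157531738281) 0.08915515833499373
bowl ((0.5546867251396179, 0.061805181205272675), 0.05655745416879654)
```

View pics/t2.png

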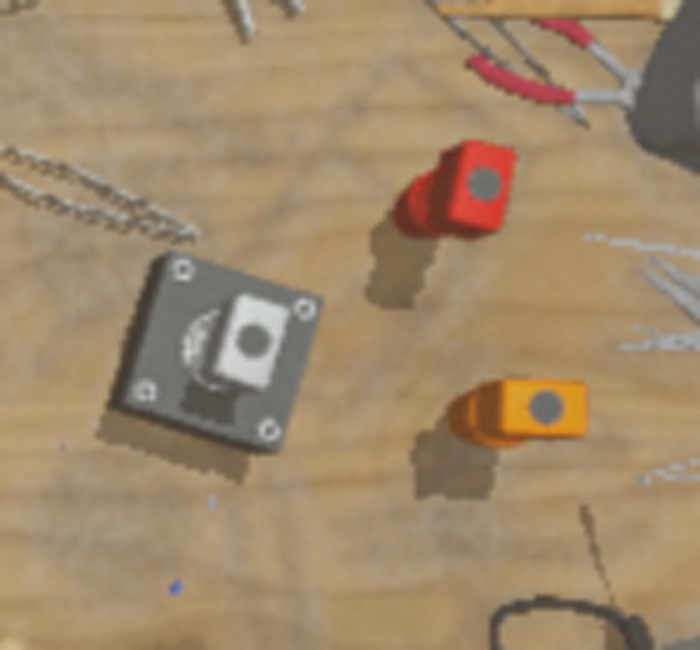

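The crop confirms the choice: a steel flat head on a dark die, long axis yaw about -17°, at about (0.624, -0.185). Next I'll check for tall things along the retract and swing path.

```bash
python3 - <<'E'
from h import *
for c in ['top','side']:
    im,d,p=snap(c); W=world(p,d)
    k=((d>0)&(W[...,2]>.12)&(W[...,0]<.55)&(W[...,0]>-.1)&(abs(W[...,1])<.8)).astype(np.uint8)
    n,l,s,_=cv2.connectedComponentsWithStats(k)
    for i in range(1,n):
        if s[i,4]>15: X=W[l==i]; print(c,s[i],np.percentile(X,2,0).round(2),np.percentile(X,98,0).round(2))
snap('wrist','w1.png')
E
```

```text
top [ 601  275   39   41 1484] [ 0.48 -0.5   0.12] [ 0.55 -0.49  0.21]
top [ 532  276   58  149 2961] [ 0.29 -0.43  0.12] [ 0.54 -0.36  0.17]
top [   0  280   95   64 3449] [0.45 0.44 0.13] [0.55 0.47 0.33]
top [609 333  31  17 344] [ 0.43 -0.5   0.12] [ 0.45 -0.49  0.19]
top [612 436  28  20 164] [ 0.25 -0.5   0.12] [ 0.26 -0.49  0.18]
top [523 442  61  38 351] [ 0.25 -0.35  0.12] [ 0.26 -0.33  0.27]
side [    0     0    99   396 16597] [ 0.06 -0.37  0.15] [0.27 0.03 0.55]
side [   49     0   257   480 19823] [ 0.36 -0.52  0.13] [ 0.51 -0.38  0.7 ]
side [240  29  41  72 467] [0.45 0.44 0.18] [0.55 0.46 0.34]
side [ 253   49   31   72 1435] [0.48 0.44 0.12] [0.55 0.46 0.28]
side [   0  342   48  138 1854] [ 0.26 -0.59  0.22] [ 0.35 -0.5   0.49]
side [ 253  410   65   70 2622] [ 0.49 -0.55  0.19] [ 0.55 -0.49  0.29]
```

View pics/w1.png

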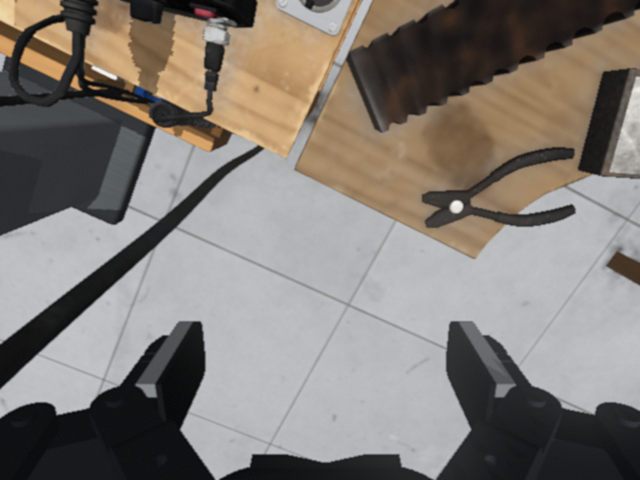

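```bash
python3 - <<'E'
from h import *
im,d,p=snap('wrist'); W=world(p,d)
for u,v in [(20,365),(100,290),(180,220),(240,165),(60,90),(60,170),(80,20),(230,20),(440,40)]: print('w',(u,v),W[v,u].round(3))
im,d,p=snap('side'); W=world(p,d)
for u,v in [(20,60),(80,60),(20,200),(60,180),(20,255),(30,285),(60,340),(100,395),(60,300),(60,420),(20,420),(20,370)]: print('s',(u,v),W[v,u].round(3),im[v,u])
im,d,p=snap('top'); W=world(p,d)
for u,v in [(340,440),(330,475),(590,405),(500,412),(550,435),(620,465),(530,444),(580,478)]: print('t',(u,v),W[v,u].round(3))
E
```

```text
w (20, 365) [ 0.258 -0.502  0.273]
w (100, 290) [ 0.259 -0.5    0.226]
w (180, 220) [ 0.261 -0.499  0.131]
w (240, 165) [ 0.109 -0.407 -0.797]
w (60, 90) [ 0.306 -0.427  0.153]
w (60, 170) [ 0.005 -0.119 -0.483]
w (80, 20) [ 0.342 -0.43   0.158]
w (230, 20) [ 0.38  -0.459  0.03 ]
w (440, 40) [ 0.432 -0.601  0.053]
s (20, 60) [ 0.181 -0.03   0.481] [57 56 43]
s (80, 60) [ 0.433 -0.515  0.677] [137 132 125]
s (20, 200) [ 0.094 -0.023  0.238] [100 100  64]
s (60, 180) [ 0.164 -0.011  0.267] [75 74 48]
s (20, 255) [ 0.264 -0.363  0.415] [31 31 30]
s (30, 285) [ 0.262 -0.367  0.375] [35 35 35]
s (60, 340) [ 0.252 -0.348  0.259] [160 161 154]
s (100, 395) [ 0.108 -0.082 -0.26 ] [95 96 96]
s (60, 300) [ 0.095 -0.044  0.012] [142 141  93]
s (60, 420) [ 0.025 -0.12  -0.286] [94 96 97]
s (20, 420) [-0.055 -0.119 -0.276] [94 95 96]
s (20, 370) [ 0.007 -0.119 -0.099] [94 96 96]
t (340, 440) [ 0.109 -0.023 -0.306]
t (330, 475) [ 0.15   0.011 -0.004]
t (590, 405) [ 0.05  -1.002 -0.795]
t (500, 412) [ 0.027 -0.658 -0.801]
t (550, 435) [-0.058 -0.842 -0.794]
t (620, 465) [-0.174 -1.106 -0.802]
t (530, 444) [ 0.257 -0.336  0.134]
t (580, 478) [ 0.259 -0.344  0.269]
```

```bash
python3 - <<'E'
from h import *
im,d,p=snap('side'); W=world(p,d)
cv2.imwrite('pics/s2.png',cv2.resize(im[:,0:240],None,fx=2.5,fy=1.25)[:,:,::-1])
print('cam',-p['R'].T@p['t'])
for v in range(200,480,14):
    print(v,[ (u,)+tuple(W[v,u].round(2)) for u in range(4,64,14)])
E
```

```text
cam [ 0.52862781 -0.78289857  0.78567177]
200 [(4, np.float64(0.07), np.float64(-0.03), np.float64(0.25)), (18, np.float64(0.09), np.float64(-0.03), np.float64(0.24)), (32, np.float64(0.11), np.float64(-0.02), np.float64(0.23)), (46, np.float64(0.13), np.float64(-0.02), np.float64(0.23)), (60, np.float64(0.15), np.float64(-0.01), np.float64(0.23))]
214 [(4, np.float64(0.07), np.float64(-0.04), np.float64(0.22)), (18, np.float64(0.08), np.float64(-0.03), np.float64(0.21)), (32, np.float64(0.1), np.float64(-0.02), np.float64(0.21)), (46, np.float64(0.12), np.float64(-0.02), np.float64(0.2)), (60, np.float64(0.14), np.float64(-0.01), np.float64(0.19))]
228 [(4, np.float64(0.26), np.float64(-0.36), np.float64(0.45)), (18, np.float64(0.06), np.float64(-0.01), np.float64(0.17)), (32, np.float64(-0.6), np.float64(1.19), np.float64(-0.79)), (46, np.float64(-0.54), np.float64(1.19), np.float64(-0.8)), (60, np.float64(-0.48), np.float64(1.18), np.float64(-0.79))]
242 [(4, np.float64(0.26), np.float64(-0.36), np.float64(0.43)), (18, np.float64(0.27), np.float64(-0.36), np.float64(0.43)), (32, n
[... 4437 characters left out ...]
t64(-0.36)), (60, np.float64(0.0), np.float64(-0.12), np.float64(-0.36))]
452 [(4, np.float64(0.32), np.float64(-0.57), np.float64(0.41)), (18, np.float64(0.32), np.float64(-0.56), np.float64(0.39)), (32, np.float64(-0.08), np.float64(-0.12), np.float64(-0.41)), (46, np.float64(-0.05), np.float64(-0.12), np.float64(-0.42)), (60, np.float64(-0.02), np.float64(-0.12), np.float64(-0.43))]
466 [(4, np.float64(0.32), np.float64(-0.58), np.float64(0.41)), (18, np.float64(0.32), np.float64(-0.58), np.float64(0.39)), (32, np.float64(0.26), np.float64(-0.5), np.float64(0.24)), (46, np.float64(-0.07), np.float64(-0.12), np.float64(-0.49)), (60, np.float64(-0.04), np.float64(-0.12), np.float64(-0.49))]
```

View pics/s2.png

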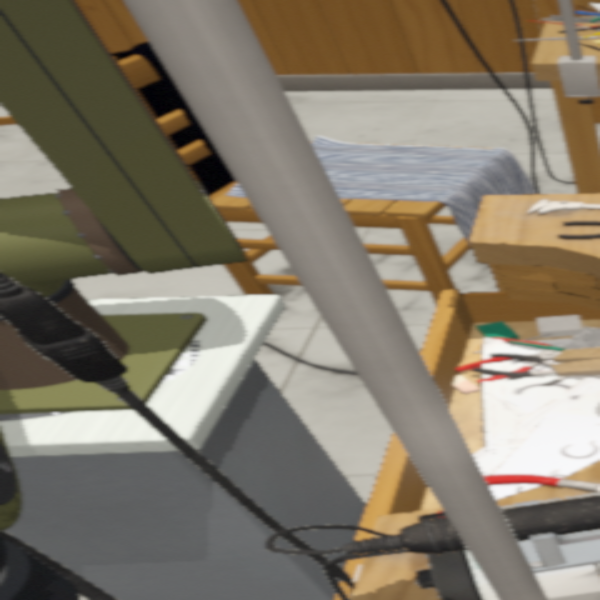

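The side crop shows a handpiece and cable hanging at about (0.26,-0.36), with a second cord at about (0.26,-0.50). Both sit in the direct retract path. I'll rise straight up first and look from there.

Call:
{"fn": "arm_command", "kwargs": {"commands": [{"translation": [0,0,-20],"roll": 0,"gripper": 1},{"translation": [0,0,-20],"roll": 0,"gripper": 1},{"translation": [0,0,-20],"roll": 0,"gripper": 1},{"translation": [0,0,-20],"roll": 0,"gripper": 1},{"translation": [0,0,-20],"roll": 0,"gripper": 1},{"translation": [0,0,-20],"roll": 0,"gripper": 1},{"translation": [0,0,-20],"roll": 0,"gripper": 1},{"translation": [0,0,-20],"roll": 0,"gripper": 1},{"translation": [0,0,-20],"roll": 0,"gripper": 1},{"translation": [0,0,0],"roll": 0,"gripper": 1}]}}

```text
time: 1.73
eef_pos: [0.287, -0.5843, 0.4311]
ee_rot: [3.133, 0.001, 0.457]
contact_force: [0.9, 1.1, 1.8]
gripper_width: 0.0851
```

```bash
python3 - <<'E'
from h import *
im,d,p=snap('wrist','w2.png'); W=world(p,d)
print(manip.get_state()['eef_pos'],-p['R'].T@p['t'])
k=((d>0)&(W[...,2]>.1)).astype(np.uint8)
n,l,s,_=cv2.connectedComponentsWithStats(k)
for i in range(1,n):
    if s[i,4]>15: X=W[l==i]; print(s[i],np.percentile(X,1,0).round(2),np.percentile(X,99,0).round(2))
E
```

```text
[ 0.28692063 -0.58394258  0.42848663] [ 0.35866959 -0.54797696  0.56068142]
[ 139    0  131  106 5039] [ 0.29 -0.47  0.1 ] [ 0.41 -0.36  0.17]
[305   0  23  22 403] [ 0.42 -0.52  0.1 ] [ 0.44 -0.5   0.19]
[  0 100  94  15 922] [ 0.25 -0.35  0.1 ] [ 0.26 -0.33  0.25]
[    0   162   241   318 27256] [ 0.26 -0.56  0.2 ] [ 0.29 -0.5   0.5 ]
[  436   321   204   159 19032] [ 0.3  -0.64  0.44] [ 0.33 -0.6   0.5 ]
[ 219  454  215   26 4084] [ 0.29 -0.6   0.49] [ 0.3  -0.56  0.5 ]
```

View pics/w2.png

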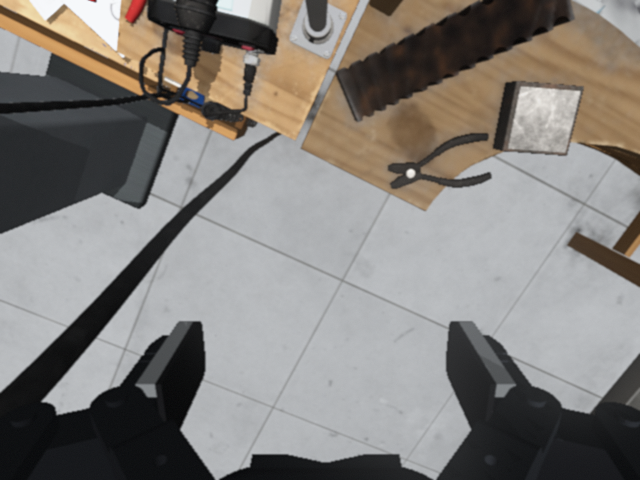

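```bash
python3 - <<'E'
from h import *
im,d,p=snap('wrist'); W=world(p,d)
for v in range(150,480,15):
    r=[(u,W[v,u].round(3)) for u in range(0,245,3) if d[v,u]>0 and .1<W[v,u,2]<.6 and abs(W[v,u,0]-.26)<.02 and abs(W[v,u,1]+.5)<.02]
    if r: print(v,len(r),r[0][0],r[-1][0],r[len(r)//2][1])
print([W[105,u].round(3) for u in (2,10,30)])
E
```

```text
165 3 234 240 [ 0.263 -0.494  0.113]
180 5 219 231 [ 0.262 -0.498  0.186]
195 6 201 216 [ 0.26  -0.499  0.239]
210 6 183 198 [ 0.261 -0.5    0.289]
225 7 168 186 [ 0.26  -0.501  0.322]
240 8 153 174 [ 0.261 -0.503  0.347]
255 8 138 159 [ 0.261 -0.504  0.37 ]
270 10 123 150 [ 0.261 -0.506  0.387]
285 10 111 138 [ 0.26  -0.507  0.401]
300 11 96 126 [ 0.261 -0.508  0.416]
315 12 81 114 [ 0.261 -0.509  0.427]
330 13 66 102 [ 0.261 -0.509  0.436]
345 14 51 90 [ 0.262 -0.51   0.445]
360 14 36 75 [ 0.262 -0.51   0.454]
375 15 21 63 [ 0.262 -0.51   0.461]
390 17 3 51 [ 0.262 -0.51   0.466]
405 18 0 51 [ 0.267 -0.515  0.475]
420 13 0 36 [ 0.269 -0.517  0.482]
435 9 0 24 [ 0.268 -0.518  0.484]
450 4 0 9 [ 0.269 -0.519  0.489]
[array([ 0.258, -0.346,  0.246]), array([ 0.258, -0.345,  0.237]), array([ 0.257, -0.343,  0.212])]
```

Call:
{"fn": "arm_command", "kwargs": {"commands": [{"translation": [0,0,-20],"roll": 0,"gripper": 1},{"translation": [0,0,-20],"roll": 0,"gripper": 1},{"translation": [0,0,-20],"roll": 0,"gripper": 1},{"translation": [0,0,-20],"roll": 0,"gripper": 1},{"translation": [0,0,-20],"roll": 0,"gripper": 1},{"translation": [0,0,-20],"roll": 0,"gripper": 1},{"translation": [0,0,-20],"roll": 0,"gripper": 1},{"translation": [0,0,-20],"roll": 0,"gripper": 1},{"translation": [0,0,-10],"roll": 0,"gripper": 1},{"translation": [0,0,0],"roll": 0,"gripper": 1}]}}

```text
time: 2.67
eef_pos: [0.2868, -0.5835, 0.5965]
ee_rot: [3.139, 0.0, 0.457]
contact_force: [-0.6, 0.8, 1.6]
gripper_width: 0.0853
```

```bash
python3 - <<'E'
from h import *
im,d,p=snap('wrist','w3.png'); W=world(p,d)
s=manip.get_state(); print(s['eef_pos'],s['joints'].round(3),-p['R'].T@p['t'])
for y in (-.35,-.5):
  for z in np.arange(.1,.8,.04):
    k=(d>0)&(abs(W[...,2]-z)<.02)&(abs(W[...,0]-.265)<.04)&(abs(W[...,1]-y)<.06)
    if k.any(): vu=np.argwhere(k); print(y,z.round(2),k.sum(),W[k].min(0).round(3),W[k].max(0).round(3),vu.min(0),vu.max(0))
E
```

```text
[ 0.28679974 -0.58360576  0.59483535] [-1.197  0.137  1.059  0.     1.946 -0.083] [ 0.35868671 -0.54805651  0.72612799]
-0.35 0.1 81 [ 0.25  -0.383  0.081] [ 0.305 -0.33   0.12 ] [ 81 151] [106 196]
-0.35 0.14 130 [ 0.25 -0.41  0.12] [ 0.298 -0.333  0.16 ] [ 89 141] [107 208]
-0.35 0.18 71 [ 0.251 -0.344  0.163] [ 0.258 -0.337  0.2  ] [102 131] [108 142]
-0.35 0.22 91 [ 0.251 -0.347  0.2  ] [ 0.258 -0.34   0.239] [103 117] [110 132]
-0.35 0.26 120 [ 0.252 -0.35   0.241] [ 0.259 -0.343  0.28 ] [103 102] [111 119]
-0.35 0.3 147 [ 0.252 -0.353  0.28 ] [ 0.26  -0.345  0.319] [104  84] [113 104]
-0.35 0.34 261 [ 0.247 -0.367  0.321] [ 0.271 -0.348  0.36 ] [96 67] [124  86]
-0.35 0.38 986 [ 0.239 -0.371  0.36 ] [ 0.272 -0.343  0.4  ] [95 26] [131  76]
-0.35 0.42 1426 [ 0.243 -0.371  0.4  ] [ 0.27  -0.354  0.44 ] [98  0] [133  49]
-0.35 0.46 44 [ 0.252 -0.367  0.44 ] [ 0.264 -0.36   0.444] [107   0] [128   7]
-0.5 0.1 30 [ 0.259 -0.498  0.083] [ 0.264 -0.489  0.12 ] [146 259] [153 265]
-0.5 0.14 38 [ 0.257 -0.5    0.121] [ 0.264 -0.492  0.16 ] [149 255] [158 262]
-0.5 0.18 44 [ 0.257 -0.5  
[... 310 characters left out ...]
-0.506  0.32 ] [ 0.261 -0.496  0.36 ] [176 224] [190 237]
-0.5 0.38 144 [ 0.254 -0.509  0.36 ] [ 0.261 -0.499  0.4  ] [184 216] [205 231]
-0.5 0.42 194 [ 0.256 -0.512  0.4  ] [ 0.261 -0.501  0.439] [195 206] [217 224]
-0.5 0.46 295 [ 0.255 -0.514  0.44 ] [ 0.262 -0.504  0.48 ] [208 191] [235 215]
-0.5 0.5 475 [ 0.256 -0.514  0.48 ] [ 0.263 -0.505  0.52 ] [223 168] [255 202]
-0.5 0.54 825 [ 0.257 -0.514  0.52 ] [ 0.265 -0.505  0.56 ] [243 133] [285 181]
-0.5 0.58 1735 [ 0.257 -0.55   0.56 ] [ 0.277 -0.503  0.6  ] [270  78] [371 205]
-0.5 0.62 9012 [ 0.258 -0.55   0.6  ] [ 0.279 -0.502  0.64 ] [310   0] [429 204]
-0.5 0.66 14662 [ 0.257 -0.558  0.64 ] [ 0.295 -0.506  0.67 ] [382   0] [479 215]
```

View pics/w3.png

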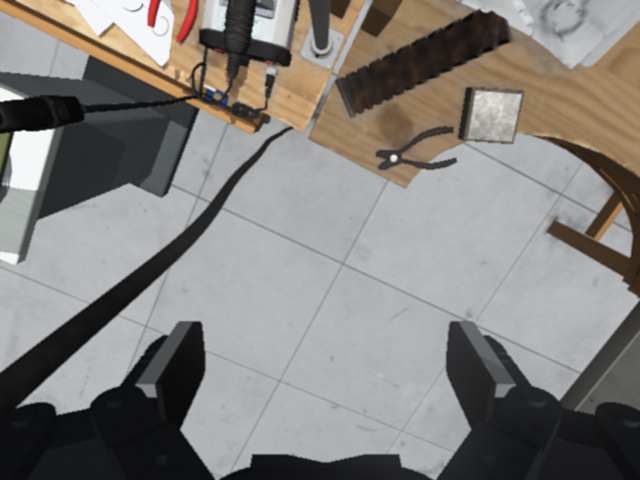

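Call:
{"fn": "arm_command", "kwargs": {"commands": [{"translation": [0,0,0],"roll": 7,"gripper": 1},{"translation": [0,0,0],"roll": 7,"gripper": 1},{"translation": [0,0,0],"roll": 7,"gripper": 1},{"translation": [0,0,0],"roll": 7,"gripper": 1},{"translation": [0,0,0],"roll": 7,"gripper": 1},{"translation": [0,0,0],"roll": 7,"gripper": 1},{"translation": [0,0,0],"roll": 7,"gripper": 1},{"translation": [0,0,0],"roll": 7,"gripper": 1},{"translation": [0,0,0],"roll": 7,"gripper": 1},{"translation": [0,0,0],"roll": 7,"gripper": 1}]}}

```text
time: 3.55
eef_pos: [0.2868, -0.5836, 0.5921]
ee_rot: [-3.14, 0.004, -0.771]
contact_force: [-1.0, 0.5, -0.8]
gripper_width: 0.0855
```

Call:
{"fn": "arm_command", "kwargs": {"commands": [{"translation": [0,0,0],"roll": 7,"gripper": 1},{"translation": [0,0,0],"roll": 7,"gripper": 1},{"translation": [0,0,0],"roll": 6,"gripper": 1},{"translation": [-10,0,0],"roll": 0,"gripper": 1},{"translation": [-10,0,0],"roll": 0,"gripper": 1},{"translation": [-2,0,0],"roll": 0,"gripper": 1},{"translation": [-2,0,0],"roll": 0,"gripper": 1}]}}

```text
time: 4.13
eef_pos: [0.2759, -0.5613, 0.5946]
ee_rot: [-3.142, 0.001, -1.114]
contact_force: [-0.0, -0.1, 0.8]
gripper_width: 0.0853
```

Call:
{"fn": "arm_command", "kwargs": {"commands": [{"translation": [-2,0,0],"roll": 0,"gripper": 1},{"translation": [-2,0,0],"roll": 0,"gripper": 1}]}}

```text
time: 4.3
eef_pos: [0.2743, -0.5581, 0.595]
ee_rot: [-3.142, 0.0, -1.114]
contact_force: [-0.0, 0.1, 0.1]
gripper_width: 0.0852
```

Call:
{"fn": "arm_command", "kwargs": {"commands": [{"translation": [-2,0,0],"roll": 0,"gripper": 1},{"translation": [-2,0,0],"roll": 0,"gripper": 1}]}}

```text
time: 4.47
eef_pos: [0.2725, -0.5546, 0.5952]
ee_rot: [-3.142, 0.0, -1.114]
contact_force: [-0.9, -0.2, -0.1]
gripper_width: 0.0858
```

Call:
{"fn": "arm_command", "kwargs": {"commands": [{"translation": [-2,0,0],"roll": 0,"gripper": 1},{"translation": [-2,0,0],"roll": 0,"gripper": 1}]}}

```text
time: 4.63
eef_pos: [0.2708, -0.551, 0.5953]
ee_rot: [3.142, 0.0, -1.114]
contact_force: [-0.4, -0.4, 0.1]
gripper_width: 0.0854
```

Call:
{"fn": "arm_command", "kwargs": {"commands": [{"translation": [-2,0,0],"roll": 0,"gripper": 1},{"translation": [-2,0,0],"roll": 0,"gripper": 1}]}}

```text
time: 4.8
eef_pos: [0.2689, -0.5473, 0.5953]
ee_rot: [3.142, -0.0, -1.114]
contact_force: [-0.9, 0.4, 0.2]
gripper_width: 0.0853
```

Call:
{"fn": "arm_command", "kwargs": {"commands": [{"translation": [-2,0,0],"roll": 0,"gripper": 1},{"translation": [-2,0,0],"roll": 0,"gripper": 1}]}}

```text
time: 4.97
eef_pos: [0.2672, -0.5437, 0.5953]
ee_rot: [3.142, -0.0, -1.114]
contact_force: [-1.1, 0.3, -0.4]
gripper_width: 0.0851
```

Call:
{"fn": "arm_command", "kwargs": {"commands": [{"translation": [-2,0,0],"roll": 0,"gripper": 1},{"translation": [-2,0,0],"roll": 0,"gripper": 1}]}}

```text
time: 5.13
eef_pos: [0.2654, -0.5401, 0.5953]
ee_rot: [3.142, 0.0, -1.114]
contact_force: [0.7, 0.0, -0.3]
gripper_width: 0.0854
```

Call:
{"fn": "arm_command", "kwargs": {"commands": [{"translation": [-2,0,0],"roll": 0,"gripper": 1},{"translation": [-2,0,0],"roll": 0,"gripper": 1},{"translation": [-2,0,0],"roll": 0,"gripper": 1}]}}

```text
time: 5.38
eef_pos: [0.2628, -0.5347, 0.5953]
ee_rot: [3.142, 0.0, -1.114]
contact_force: [1.1, -1.4, 0.4]
gripper_width: 0.0854
```

Call:
{"fn": "arm_command", "kwargs": {"commands": [{"translation": [-2,0,0],"roll": 0,"gripper": 1},{"translation": [-2,0,0],"roll": 0,"gripper": 1},{"translation": [-2,0,0],"roll": 0,"gripper": 1}]}}

```text
time: 5.63
eef_pos: [0.2601, -0.5293, 0.5953]
ee_rot: [-3.142, -0.0, -1.114]
contact_force: [0.3, 0.0, -0.3]
gripper_width: 0.0856
```

```bash
python3 - <<'E'
from h import *
im,d,p=snap('wrist'); W=world(p,d)
s=manip.get_state(); print(s['eef_pos'],s['tau'].round(2),-p['R'].T@p['t'])
for y in (-.35,-.5):
  for z in np.arange(.1,.8,.08):
    k=(d>0)&(abs(W[...,2]-z)<.02)&(abs(W[...,0]-.265)<.03)&(abs(W[...,1]-y)<.04)
    if k.any(): print(y,z.round(2),k.sum(),W[k].min(0).round(3),W[k].max(0).round(3))
E
```

```text
[ 0.26000663 -0.52909802  0.59555897] [ -0.13 -35.25 -35.72  -0.    -0.07  -0.  ] [ 0.29568287 -0.60106631  0.724956  ]
-0.35 0.1 42 [ 0.248 -0.337  0.08 ] [ 0.256 -0.331  0.119]
-0.35 0.18 60 [ 0.249 -0.344  0.16 ] [ 0.257 -0.337  0.2  ]
-0.35 0.26 96 [ 0.25 -0.35  0.24] [ 0.259 -0.343  0.28 ]
-0.35 0.34 224 [ 0.24  -0.368  0.321] [ 0.27  -0.349  0.36 ]
-0.35 0.42 1030 [ 0.241 -0.371  0.4  ] [ 0.269 -0.352  0.44 ]
-0.35 0.5 493 [ 0.252 -0.371  0.48 ] [ 0.261 -0.361  0.52 ]
-0.5 0.1 22 [ 0.256 -0.498  0.08 ] [ 0.264 -0.494  0.119]
-0.5 0.18 40 [ 0.254 -0.5    0.161] [ 0.262 -0.495  0.2  ]
-0.5 0.26 55 [ 0.254 -0.502  0.241] [ 0.261 -0.495  0.279]
-0.5 0.34 78 [ 0.252 -0.506  0.32 ] [ 0.26  -0.499  0.36 ]
-0.5 0.42 151 [ 0.252 -0.512  0.4  ] [ 0.261 -0.504  0.44 ]
-0.5 0.5 413 [ 0.253 -0.515  0.48 ] [ 0.263 -0.507  0.52 ]
-0.5 0.58 1365 [ 0.255 -0.514  0.56 ] [ 0.295 -0.501  0.6  ]
-0.5 0.66 3937 [ 0.26  -0.54   0.654] [ 0.295 -0.528  0.669]
```

The gripper body now overlaps cord A with no force and no torque, so the cords are only scenery. Continuing the retract, then the swing.

Call:
{"fn": "arm_command", "kwargs": {"commands": [{"translation": [-8,0,0],"roll": 0,"gripper": 1},{"translation": [-10,0,0],"roll": 0,"gripper": 1},{"translation": [-10,0,0],"roll": 0,"gripper": 1},{"translation": [-10,0,0],"roll": 0,"gripper": 1}]}}

```text
time: 6.02
eef_pos: [0.2429, -0.4943, 0.5956]
ee_rot: [3.142, -0.0, -1.114]
contact_force: [0.1, -0.7, -0.0]
gripper_width: 0.0852
```

Call:
{"fn": "arm_command", "kwargs": {"commands": [{"translation": [-20,0,0],"roll": 0,"gripper": 1},{"translation": [-25,0,0],"roll": 0,"gripper": 1},{"translation": [-25,0,0],"roll": 0,"gripper": 1},{"translation": [-25,0,0],"roll": 0,"gripper": 1},{"translation": [-25,0,0],"roll": 0,"gripper": 1}]}}

```text
time: 6.43
eef_pos: [0.1897, -0.3857, 0.5955]
ee_rot: [3.141, -0.001, -1.114]
contact_force: [-0.4, 0.3, 0.8]
gripper_width: 0.0852
```

Call:
{"fn": "arm_command", "kwargs": {"commands": [{"translation": [-1,-15,0],"roll": -2,"gripper": 1},{"translation": [-1,-22,0],"roll": -3,"gripper": 1},{"translation": [-1,-29,0],"roll": -4,"gripper": 1},{"translation": [-1,-29,0],"roll": -4,"gripper": 1}]}}

```text
time: 6.77
eef_pos: [0.2698, -0.3341, 0.5955]
ee_rot: [3.141, -0.001, -0.885]
contact_force: [0.9, -0.4, -0.8]
gripper_width: 0.0854
```

Call:
{"fn": "arm_command", "kwargs": {"commands": [{"translation": [-1,-29,0],"roll": -4,"gripper": 1},{"translation": [-1,-29,0],"roll": -4,"gripper": 1},{"translation": [-1,-29,0],"roll": -4,"gripper": 1},{"translation": [-1,-29,0],"roll": -4,"gripper": 1},{"translation": [-1,-29,0],"roll": -4,"gripper": 1},{"translation": [-1,-29,0],"roll": -4,"gripper": 1},{"translation": [-1,-29,0],"roll": -4,"gripper": 1},{"translation": [-1,-29,0],"roll": -4,"gripper": 1},{"translation": [0,-15,0],"roll": -2,"gripper": 1}]}}

```text
time: 7.52
eef_pos: [0.4054, -0.1305, 0.5957]
ee_rot: [-3.141, -0.001, -0.288]
contact_force: [0.6, -0.4, 0.1]
gripper_width: 0.0856
```

Call:
{"fn": "arm_command", "kwargs": {"commands": [{"translation": [18,-1,26],"roll": 0,"gripper": 1},{"translation": [18,-1,26],"roll": 0,"gripper": 1},{"translation": [18,-1,26],"roll": 0,"gripper": 1},{"translation": [18,-1,26],"roll": 0,"gripper": 1},{"translation": [18,-1,26],"roll": 0,"gripper": 1},{"translation": [18,-1,26],"roll": 0,"gripper": 1},{"translation": [18,-1,26],"roll": 0,"gripper": 1},{"translation": [18,-1,26],"roll": 0,"gripper": 1},{"translation": [18,-1,26],"roll": 0,"gripper": 1},{"translation": [18,-1,26],"roll": 0,"gripper": 1}]}}

```text
time: 8.35
eef_pos: [0.5809, -0.1757, 0.3346]
ee_rot: [3.142, -0.001, -0.294]
contact_force: [0.1, 0.1, -0.4]
gripper_width: 0.0853
```

Call:
{"fn": "arm_command", "kwargs": {"commands": [{"translation": [15,0,25],"roll": 0,"gripper": 1},{"translation": [15,0,25],"roll": 0,"gripper": 1},{"translation": [14,0,20],"roll": 0,"gripper": 1},{"translation": [0,0,0],"roll": 0,"gripper": 1}]}}

```text
time: 8.68
eef_pos: [0.6215, -0.188, 0.2592]
ee_rot: [-3.141, 0.009, -0.294]
contact_force: [-0.9, 0.3, -1.0]
gripper_width: 0.0854
```

```bash
cat > look.py <<'E'
from h import *
im,d,p=snap('wrist','w4.png'); s=manip.get_state(); print(s['eef_pos'],s['ee_rot'],s['joints'].round(2))
W=world(p,d); ok=d>0
for n,z,t,c in [('die',.04,.006,.06),('head',.086,.008,.04)]:
    k=ok&(abs(W[...,2]-z)<t)&(abs(W[...,0]-.624)<c)&(abs(W[...,1]+.185)<c)
    r=cv2.minAreaRect(W[k][:,:2].astype(np.float32)); print(n,k.sum(),r,np.median(W[k],0).round(4))
E
python3 look.py
```

```text
[ 0.62155978 -0.18802421  0.26207963] [-3.14109485  0.0061662  -0.29365152] [-0.38  0.12  1.63 -0.    1.4   1.49]
die 4596 ((0.623638927936554, -0.18493887782096863), (0.06602494418621063, 0.06643575429916382), 71.79205322265625) [ 0.6309 -0.1903  0.0411]
head 1320 ((0.6239269375801086, -0.18501099944114685), (0.02196325920522213, 0.03410516679286957), 71.63593292236328) [ 0.6253 -0.1856  0.0869]
```

View pics/w4.png

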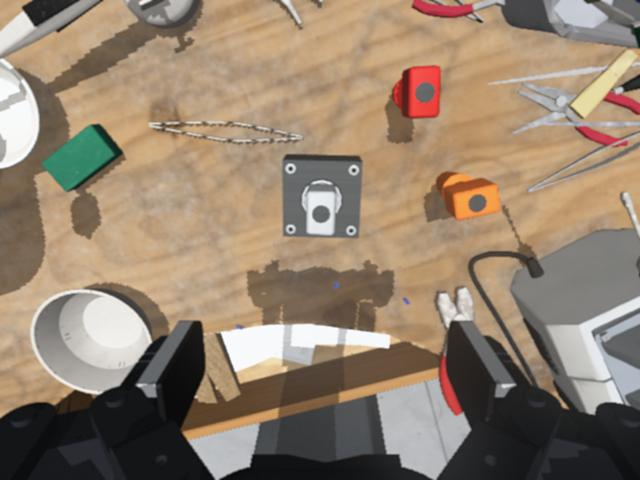

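Call:
{"fn": "arm_command", "kwargs": {"commands": [{"translation": [1.3,-3.5,20],"roll": 1.5,"gripper": 1},{"translation": [0,0,22],"roll": 0,"gripper": 1},{"translation": [0,0,22],"roll": 0,"gripper": 1},{"translation": [0,0,22],"roll": 0,"gripper": 1},{"translation": [0,0,22],"roll": 0,"gripper": 1},{"translation": [0,0,22],"roll": 0,"gripper": 1},{"translation": [0,0,20],"roll": 0,"gripper": 1},{"translation": [0,0,0],"roll": 0,"gripper": 1},{"translation": [0,0,0],"roll": 0,"gripper": 1}]}}

```text
time: 9.48
eef_pos: [0.6248, -0.1855, 0.1165]
ee_rot: [3.142, -0.0, -0.32]
contact_force: [0.4, 0.0, 0.6]
gripper_width: 0.0851
```

```bash
python3 look.py
```

```text
[ 0.62587073 -0.18584982  0.11791398] [ 3.14144620e+00 -2.89242158e-03 -3.19864974e-01] [-0.37  0.23  1.75  0.    1.16  1.52]
die 11305 ((0.6238507628440857, -0.18493053317070007), (0.0662379115819931, 0.06691981852054596), 71.93775177001953) [ 0.6344 -0.1914  0.0411]
head 3929 ((0.6243698596954346, -0.18507030606269836), (0.02205657586455345, 0.034070707857608795), 71.438720703125) [ 0.6269 -0.1858  0.0869]
```

Call:
{"fn": "arm_command", "kwargs": {"commands": [{"translation": [-1,0,15],"roll": 0,"gripper": 1},{"translation": [0,0,15],"roll": 0,"gripper": 1},{"translation": [0,0,12],"roll": 0,"gripper": 1},{"translation": [0,0,9],"roll": 0,"gripper": 1},{"translation": [0,0,0],"roll": 0,"gripper": 1},{"translation": [0,0,0],"roll": 0,"gripper": 1}]}}

```text
time: 10.03
eef_pos: [0.6235, -0.1849, 0.0628]
ee_rot: [-3.141, 0.003, -0.32]
contact_force: [0.1, -0.5, -0.5]
gripper_width: 0.0856
```

Call:
{"fn": "arm_command", "kwargs": {"commands": [{"translation": [0,0,0],"roll": 0,"gripper": 0},{"translation": [0,0,0],"roll": 0,"gripper": 0},{"translation": [0,0,0],"roll": 0,"gripper": -0.3},{"translation": [0,0,0],"roll": 0,"gripper": -0.3}]}}

```text
time: 10.37
eef_pos: [0.6248, -0.1854, 0.0651]
ee_rot: [3.142, -0.001, -0.32]
contact_force: [-0.2, 0.2, -0.1]
gripper_width: 0.0389
```

Call:
{"fn": "arm_command", "kwargs": {"commands": [{"translation": [0,0,0],"roll": 0,"gripper": -1},{"translation": [0,0,0],"roll": 0,"gripper": -1},{"translation": [0,0,0],"roll": 0,"gripper": -1},{"translation": [0,0,0],"roll": 0,"gripper": -1},{"translation": [0,0,0],"roll": 0,"gripper": -1},{"translation": [0,0,0],"roll": 0,"gripper": -1}]}}

```text
time: 10.87
eef_pos: [0.6247, -0.1853, 0.065]
ee_rot: [-3.142, -0.001, -0.32]
contact_force: [-0.0, 0.7, 4.1]
gripper_width: 0.0213
```

Call:
{"fn": "arm_command", "kwargs": {"commands": [{"translation": [0,0,0],"roll": -3,"gripper": -1},{"translation": [0,0,0],"roll": -5,"gripper": -1},{"translation": [0,0,0],"roll": -5,"gripper": -1},{"translation": [0,0,0],"roll": -5,"gripper": -1},{"translation": [0,0,0],"roll": -5,"gripper": -1},{"translation": [0,0,0],"roll": -5,"gripper": -1},{"translation": [0,0,0],"roll": -5,"gripper": -1},{"translation": [0,0,0],"roll": -5,"gripper": -1},{"translation": [0,0,0],"roll": -5,"gripper": -1},{"translation": [0,0,0],"roll": -4,"gripper": -1}]}}

```text
time: 11.7
eef_pos: [0.6247, -0.1845, 0.0649]
ee_rot: [-3.141, -0.001, 0.503]
contact_force: [-0.6, 3.8, 4.5]
gripper_width: 0.0213
```

Call:
{"fn": "arm_command", "kwargs": {"commands": [{"translation": [0,0,0],"roll": 0,"gripper": -1},{"translation": [0,0,0],"roll": 0,"gripper": -1},{"translation": [0,0,-3],"roll": 0,"gripper": -1},{"translation": [0,0,-5],"roll": 0,"gripper": -1}]}}

```text
time: 12.03
eef_pos: [0.6232, -0.185, 0.0697]
ee_rot: [-3.141, 0.002, 0.5]
contact_force: [3.7, 0.0, -8.1]
gripper_width: 0.0213
```

Call:
{"fn": "arm_command", "kwargs": {"commands": [{"translation": [0,0,-6],"roll": 0,"gripper": -1},{"translation": [0,0,-8],"roll": 0,"gripper": -1},{"translation": [0,0,-10],"roll": 0,"gripper": -1}]}}

```text
time: 12.28
eef_pos: [0.6234, -0.1853, 0.0966]
ee_rot: [-3.14, 0.002, 0.5]
contact_force: [-0.4, 1.0, -1.6]
gripper_width: 0.0211
```

Call:
{"fn": "arm_command", "kwargs": {"commands": [{"translation": [0,0,-12],"roll": 0,"gripper": -1},{"translation": [0,0,-15],"roll": 0,"gripper": -1},{"translation": [0,0,-15],"roll": 0,"gripper": -1},{"translation": [0,0,-15],"roll": 0,"gripper": -1},{"translation": [0,0,-15],"roll": 0,"gripper": -1},{"translation": [0,0,0],"roll": 0,"gripper": -1}]}}

```text
time: 12.78
eef_pos: [0.6266, -0.1861, 0.1741]
ee_rot: [3.135, -0.005, 0.5]
contact_force: [1.4, 0.7, -0.9]
gripper_width: 0.0212
```

```bash
python3 - <<'E'
from h import *
s=manip.get_state(); print(s['eef_pos'],s['ee_rot'],s['gripper_width'],s['contact_force'])
a,d,p=snap('wrist'); b,_,_=snap('side')
cv2.imwrite('pics/c5.png',np.hstack([cv2.resize(a,(400,300)),cv2.resize(b[230:380,250:450],(400,300))])[:,:,::-1])
W=world(p,d); k=(d>0)&(abs(W[...,2]-.043)<.012)&(abs(W[...,0]-.554)<.08)&(abs(W[...,1]-.06)<.08)
if k.sum()>20: print('bowl',k.sum(),cv2.minEnclosingCircle(W[k][:,:2].astype(np.float32)))
E
```

```text
[ 0.62660048 -0.18610835  0.17409655] [ 3.13537002 -0.00521569  0.50046792] 0.021230702365090944 [ 1.38627068  0.65564077 -0.86388248]
bowl 307 ((0.5679416656494141, 0.017834492027759552), 0.02015860192477703)
```

View pics/c5.png

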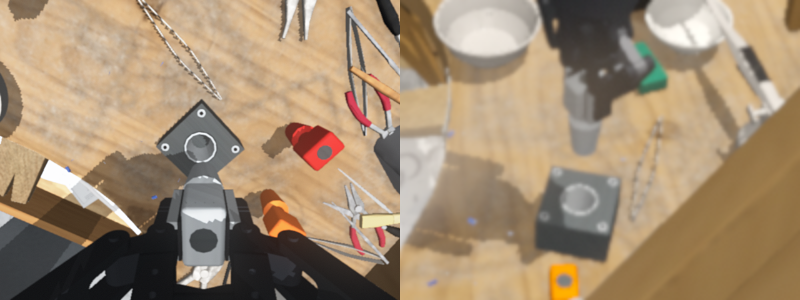

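The punch is out and held, and its die is empty. Moving over the bowl.

Call:
{"fn": "arm_command", "kwargs": {"commands": [{"translation": [3,-13,0],"roll": 0,"gripper": -1},{"translation": [6,-26,0],"roll": 0,"gripper": -1},{"translation": [6,-27,0],"roll": 0,"gripper": -1},{"translation": [6,-27,0],"roll": 0,"gripper": -1},{"translation": [6,-27,0],"roll": 0,"gripper": -1},{"translation": [6,-27,0],"roll": 0,"gripper": -1},{"translation": [6,-27,0],"roll": 0,"gripper": -1},{"translation": [6,-27,0],"roll": 0,"gripper": -1},{"translation": [6,-27,0],"roll": 0,"gripper": -1},{"translation": [5,-23,0],"roll": 0,"gripper": -1}]}}

```text
time: 13.72
eef_pos: [0.5509, 0.064, 0.1665]
ee_rot: [-3.14, 0.003, 0.501]
contact_force: [0.3, 0.2, -2.3]
gripper_width: 0.021
```

Call:
{"fn": "arm_command", "kwargs": {"commands": [{"translation": [0,0,0],"roll": 0,"gripper": -1},{"translation": [0,0,0],"roll": 0,"gripper": -1},{"translation": [0,0,0],"roll": 0,"gripper": -1},{"translation": [0,0,0],"roll": 0,"gripper": -1}]}}

```text
time: 14.05
eef_pos: [0.5528, 0.0612, 0.1677]
ee_rot: [-3.141, 0.001, 0.5]
contact_force: [0.4, 0.0, -1.6]
gripper_width: 0.0214
```

```bash
cat > lb.py <<'E'
from h import *
import sys
s=manip.get_state(); print(s['eef_pos'],s['ee_rot'],s['gripper_width'],s['contact_force'])
a,d,p=snap('wrist'); b,ds,ps=snap('side')
cv2.imwrite('pics/'+sys.argv[1],np.hstack([cv2.resize(a,(400,300)),cv2.resize(b[150:300,200:400],(400,300))])[:,:,::-1])
for D,P in ((d,p),(ds,ps)):
    W=world(P,D); k=(D>0)&(abs(W[...,2]-.043)<.004)&(abs(W[...,0]-.554)<.09)&(abs(W[...,1]-.06)<.09)
    if k.sum()>20: print('bowl',k.sum(),cv2.minEnclosingCircle(W[k][:,:2].astype(np.float32)))
E
python3 lb.py c6.png
```

```text
[0.55280838 0.06124328 0.16773113] [-3.14133037e+00  1.00240227e-03  4.99678847e-01] 0.02139866787669573 [ 0.40857206  0.01712341 -1.6081682 ]
bowl 4056 ((0.5544478893280029, 0.061877425760030746), 0.05690159648656845)
bowl 294 ((0.5532123446464539, 0.06319155544042587), 0.058332428336143494)
```

View pics/c6.png

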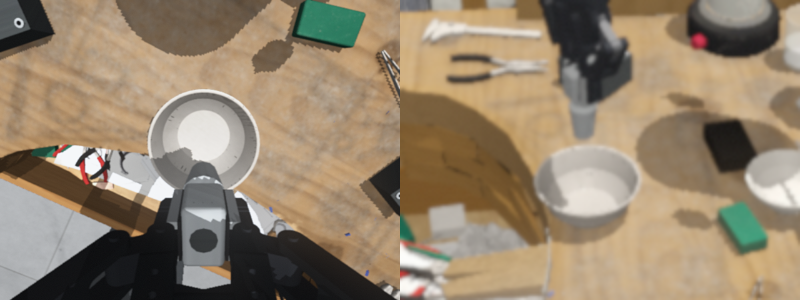

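The held punch is centred over the steel bowl to within 2 mm. Lowering.

Call:
{"fn": "arm_command", "kwargs": {"commands": [{"translation": [1,0,12],"roll": 0,"gripper": -1},{"translation": [0,0,15],"roll": 0,"gripper": -1},{"translation": [0,0,15],"roll": 0,"gripper": -1},{"translation": [0,0,15],"roll": 0,"gripper": -1},{"translation": [0,0,15],"roll": 0,"gripper": -1},{"translation": [0,0,10],"roll": 0,"gripper": -1},{"translation": [0,0,7],"roll": 0,"gripper": -1},{"translation": [0,0,4],"roll": 0,"gripper": -1},{"translation": [0,0,0],"roll": 0,"gripper": -1},{"translation": [0,0,0],"roll": 0,"gripper": -1}]}}

```text
time: 14.98
eef_pos: [0.5543, 0.0622, 0.0757]
ee_rot: [3.141, -0.001, 0.5]
contact_force: [0.9, -0.1, -1.7]
gripper_width: 0.0213
```

Call:
{"fn": "arm_command", "kwargs": {"commands": [{"translation": [0,0,1.5],"roll": 0,"gripper": -1},{"translation": [0,0,0],"roll": 0,"gripper": -1},{"translation": [0,0,0],"roll": 0,"gripper": -1}]}}

```text
time: 15.23
eef_pos: [0.5543, 0.0624, 0.0745]
ee_rot: [3.141, -0.001, 0.5]
contact_force: [-0.6, 0.8, -1.6]
gripper_width: 0.0213
```

Call:
{"fn": "arm_command", "kwargs": {"commands": [{"translation": [0,0,2],"roll": 0,"gripper": -1},{"translation": [0,0,2],"roll": 0,"gripper": -1},{"translation": [0,0,2],"roll": 0,"gripper": -1},{"translation": [0,0,0],"roll": 0,"gripper": -1},{"translation": [0,0,0],"roll": 0,"gripper": -1}]}}

```text
time: 15.65
eef_pos: [0.5536, 0.0623, 0.0675]
ee_rot: [-3.141, 0.001, 0.5]
contact_force: [0.0, -1.0, -2.0]
gripper_width: 0.0213
```

Call:
{"fn": "arm_command", "kwargs": {"commands": [{"translation": [0,0,1],"roll": 0,"gripper": -1},{"translation": [0,0,1],"roll": 0,"gripper": -1},{"translation": [0,0,0],"roll": 0,"gripper": -1}]}}

```text
time: 15.9
eef_pos: [0.5537, 0.0623, 0.0656]
ee_rot: [-3.141, 0.0, 0.5]
contact_force: [0.1, -0.1, -2.3]
gripper_width: 0.0208
```

Call:
{"fn": "arm_command", "kwargs": {"commands": [{"translation": [0,0,1],"roll": 0,"gripper": -1},{"translation": [0,0,0],"roll": 0,"gripper": -1},{"translation": [0,0,0],"roll": 0,"gripper": -1}]}}

```text
time: 16.15
eef_pos: [0.5538, 0.0623, 0.0648]
ee_rot: [-3.142, 0.0, 0.5]
contact_force: [-0.6, -0.2, -1.8]
gripper_width: 0.0212
```

Call:
{"fn": "arm_command", "kwargs": {"commands": [{"translation": [0,0,0],"roll": 0,"gripper": -0.35},{"translation": [0,0,0],"roll": 0,"gripper": -0.3},{"translation": [0,0,0],"roll": 0,"gripper": -0.2},{"translation": [0,0,0],"roll": 0,"gripper": 0},{"translation": [0,0,0],"roll": 0,"gripper": 0.3},{"translation": [0,0,0],"roll": 0,"gripper": 0.3},{"translation": [0,0,0],"roll": 0,"gripper": 0.3}]}}

```text
time: 16.73
eef_pos: [0.5539, 0.0623, 0.0649]
ee_rot: [3.142, -0.0, 0.5]
contact_force: [1.0, 0.7, 0.1]
gripper_width: 0.0555
```

Call:
{"fn": "arm_command", "kwargs": {"commands": [{"translation": [0,0,-5],"roll": 0,"gripper": 0.3},{"translation": [0,0,-12],"roll": 0,"gripper": 0.3},{"translation": [0,0,-18],"roll": 0,"gripper": 0.3},{"translation": [0,0,-20],"roll": 0,"gripper": 0.3},{"translation": [0,0,-20],"roll": 0,"gripper": 0.3},{"translation": [0,0,-20],"roll": 0,"gripper": 0.3},{"translation": [0,0,-20],"roll": 0,"gripper": 0.3},{"translation": [0,0,-20],"roll": 0,"gripper": 0.3},{"translation": [0,0,0],"roll": 0,"gripper": 0.3},{"translation": [0,0,0],"roll": 0,"gripper": 0.3}]}}

```text
time: 17.57
eef_pos: [0.5549, 0.0623, 0.2023]
ee_rot: [3.14, -0.004, 0.5]
contact_force: [-0.3, 0.8, 0.4]
gripper_width: 0.0554
```

```bash
python3 lb.py c7.png
```

```text
[0.55490193 0.06233272 0.2023056 ] [ 3.13956268 -0.00386155  0.50044378] 0.055438656722046835 [-0.26221532  0.81275593  0.43959944]
bowl 3811 ((0.5544511079788208, 0.061935752630233765), 0.056761592626571655)
bowl 307 ((0.5537723302841187, 0.06153218448162079), 0.058359839022159576)
```

View pics/c7.png

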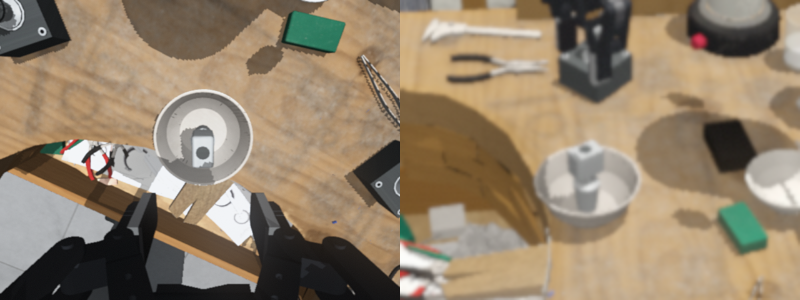

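The punch stands upright in the bowl with the gripper clear of it. Handing in.

```bash
python3 -c "
from h import *
print(ticket.close_job())"
```

```text
the job is handed in; nothing more can be done
None
```

The job is handed in. The flat-headed punch is out of its die and standing upright in the steel bowl. It took about 18 s of the 48 s allowed.

- **The job:** I gripped the punch by its head across the flats, with the opening reading 21 mm on the 22 mm head. I twisted it 47° and pulled it straight up; the force readings in the twist and pull stayed under 10 N. Then I lowered it until the tip was about 1 mm above the bowl floor and let go.
- **Last checks:** The final wrist and side pictures show the punch standing in the bowl. The bowl is within about 1 mm of where it started, the gripper is about 137 mm above its release height, and the contact force is about zero. I never went near the round-headed punch or the red and orange look-alikes.
- **Hanging cords:** Two cords and a handpiece hung in the way at the start. I moved through the first cord's position slowly and felt no force, so I took them all to be non-solid and carried on.

The force readings came only at the end of each move, so I can't rule out a brief higher peak in between.

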